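# Gauge the marble-run blocks at the game shop

## Task

Check every marble-run block on the counter before the set goes back on the shelf, one after another from the fewest pips to the most: slide its white-marked tunnel onto the gauge pin, fully home against the flange if it will go and without forcing it, draw it off, give it a quarter turn and try the blue-marked tunnel. Then stand the block upright in a tray by result: green if both tunnels pass, yellow if only one does, red if neither does. Leave everything else on the counter where it is.

Things in the scene. Friction and masses are not known exactly. Their poses are not given: they have to be found in the camera images.
- block_1: wooden marble-run block, loose (may be absent), about 0.14 kg: body 60 x 60 x 60 mm; on top a centred square stud 32 x 32 mm, 30 mm tall, to grip it by, its sides parallel to the body's. Two level tunnels cross it, along the block's own x (white frames and top marks) and its y (blue). On the stud's top: 1 black pip. Origin: centre of the underside, z up
- mid_1 (a point): where the two tunnels of block_1 cross, 30 mm above its underside. Tunnels are square, 26 x 26 mm, right through; a swollen one is only 13 mm wide from 8 mm inside either mouth and stops the pin there, so it may be tried from either end
- block_2: wooden marble-run block, loose (may be absent), about 0.14 kg: body 60 x 60 x 60 mm; on top a centred square stud 32 x 32 mm, 30 mm tall, to grip it by, its sides parallel to the body's. Two level tunnels cross it, along the block's own x (white frames and top marks) and its y (blue). On the stud's top: 2 black pips. Origin: centre of the underside, z up
- mid_2 (a point): where the two tunnels of block_2 cross, 30 mm above its underside. Tunnels are square, 26 x 26 mm, right through; a swollen one is only 13 mm wide from 8 mm inside either mouth and stops the pin there, so it may be tried from either end
- block_3: wooden marble-run block, loose (may be absent), about 0.14 kg: body 60 x 60 x 60 mm; on top a centred square stud 32 x 32 mm, 30 mm tall, to grip it by, its sides parallel to the body's. Two level tunnels cross it, along the block's own x (white frames and top marks) and its y (blue). On the stud's top: 3 black pips. Origin: centre of the underside, z up
- mid_3 (a point): where the two tunnels of block_3 cross, 30 mm above its underside. Tunnels are square, 26 x 26 mm, right through; a swollen one is only 13 mm wide from 8 mm inside either mouth and stops the pin there, so it may be tried from either end
- block_4: wooden marble-run block, loose (may be absent), about 0.14 kg: body 60 x 60 x 60 mm; on top a centred square stud 32 x 32 mm, 30 mm tall, to grip it by, its sides parallel to the body's. Two level tunnels cross it, along the block's own x (white frames and top marks) and its y (blue). On the stud's top: 4 black pips. Origin: centre of the underside, z up
- mid_4 (a point): where the two tunnels of block_4 cross, 30 mm above its underside. Tunnels are square, 26 x 26 mm, right through; a swollen one is only 13 mm wide from 8 mm inside either mouth and stops the pin there, so it may be tried from either end
- block_5: wooden marble-run block, loose (may be absent), about 0.14 kg: body 60 x 60 x 60 mm; on top a centred square stud 32 x 32 mm, 30 mm tall, to grip it by, its sides parallel to the body's. Two level tunnels cross it, along the block's own x (white frames and top marks) and its y (blue). On the stud's top: 5 black pips. Origin: centre of the underside, z up
- mid_5 (a point): where the two tunnels of block_5 cross, 30 mm above its underside. Tunnels are square, 26 x 26 mm, right through; a swollen one is only 13 mm wide from 8 mm inside either mouth and stops the pin there, so it may be tried from either end
- gauge: fixed blue gauge stand. Round steel pin, 20 mm thick, 68 mm long (last 12 mm taper to 10 mm), level, 60 mm above the table, pointing to the gauge's own -x from an upright flange 60 mm wide, 82 mm high. Origin: on the table below the flange's front face (x = 0). Fully home: block face on flange, block centre at x = -30 mm; a swollen block stops beyond x = -70 mm
- pin_tip (a point): centre of the pin's free end, 60 mm above the table
- pin_root (a point): pin axis at the flange's face, 60 mm above the table
- tray_green: fixed open green tray for blocks whose two tunnels both pass: 120 mm along its x, 210 mm along its y, 30 mm high, walls 4 mm, floor 4 mm thick; room for two blocks side by side along y. Origin: centre of the underside
- tray_yellow: fixed open yellow tray for blocks with only one passing tunnel: 120 mm along its x, 210 mm along its y, 30 mm high, walls 4 mm, floor 4 mm thick; room for two blocks side by side along y. Origin: centre of the underside
- tray_red: fixed open red tray for blocks with no passing tunnel: 120 mm along its x, 210 mm along its y, 30 mm high, walls 4 mm, floor 4 mm thick; room for two blocks side by side along y. Origin: centre of the underside
- die: bystander: red die, 34 mm, near the trays; origin at its underside
- pawn: bystander: orange pawn, 32 mm wide foot, 58 mm tall, near the trays; origin at its underside
- mug: bystander: blue mug, 80 mm wide, 95 mm tall; origin at its underside
- glue: bystander: white glue bottle, 52 mm wide, 130 mm tall; origin at its underside
- timer: bystander: sand timer, 52 mm wide, 90 mm tall; origin at its underside
Not all that is in view belongs to the job. Of the things that look like the tray_red, the larger one is meant.

How it is judged:
On the way, in this order (a step that is already met when the one before it is completed fails the run):
1. block_1 is slid fully home on the pin by its white tunnel (x of mid_1 in the frame of gauge between -0.037 and -0.02 m and y of mid_1 in the frame of gauge between -0.008 and 0.008 m and z of mid_1 in the frame of gauge between 0.05 and 0.07 m and angle between the x axis of block_1 and the x axis of gauge, either way round below 0.2 rad), for 0.1 s.
2. block_1 is tried on the pin by its blue tunnel, as far as it goes (x of mid_1 in the frame of gauge between -0.093 and -0.02 m and y of mid_1 in the frame of gauge between -0.008 and 0.008 m and z of mid_1 in the frame of gauge between 0.05 and 0.07 m and angle between the y axis of block_1 and the x axis of gauge, either way round below 0.2 rad), for 0.1 s.
3. block_2 is slid fully home on the pin by its white tunnel (x of mid_2 in the frame of gauge between -0.037 and -0.02 m and y of mid_2 in the frame of gauge between -0.008 and 0.008 m and z of mid_2 in the frame of gauge between 0.05 and 0.07 m and angle between the x axis of block_2 and the x axis of gauge, either way round below 0.2 rad), for 0.1 s.
4. block_2 is slid fully home on the pin by its blue tunnel (x of mid_2 in the frame of gauge between -0.037 and -0.02 m and y of mid_2 in the frame of gauge between -0.008 and 0.008 m and z of mid_2 in the frame of gauge between 0.05 and 0.07 m and angle between the y axis of block_2 and the x axis of gauge, either way round below 0.2 rad), for 0.1 s.
5. block_3 is tried on the pin by its white tunnel, as far as it goes (x of mid_3 in the frame of gauge between -0.093 and -0.02 m and y of mid_3 in the frame of gauge between -0.008 and 0.008 m and z of mid_3 in the frame of gauge between 0.05 and 0.07 m and angle between the x axis of block_3 and the x axis of gauge, either way round below 0.2 rad), for 0.1 s.
6. block_3 is tried on the pin by its blue tunnel, as far as it goes (x of mid_3 in the frame of gauge between -0.093 and -0.02 m and y of mid_3 in the frame of gauge between -0.008 and 0.008 m and z of mid_3 in the frame of gauge between 0.05 and 0.07 m and angle between the y axis of block_3 and the x axis of gauge, either way round below 0.2 rad), for 0.1 s.
7. block_4 is slid fully home on the pin by its white tunnel (x of mid_4 in the frame of gauge between -0.037 and -0.02 m and y of mid_4 in the frame of gauge between -0.008 and 0.008 m and z of mid_4 in the frame of gauge between 0.05 and 0.07 m and angle between the x axis of block_4 and the x axis of gauge, either way round below 0.2 rad), for 0.1 s.
8. block_4 is slid fully home on the pin by its blue tunnel (x of mid_4 in the frame of gauge between -0.037 and -0.02 m and y of mid_4 in the frame of gauge between -0.008 and 0.008 m and z of mid_4 in the frame of gauge between 0.05 and 0.07 m and angle between the y axis of block_4 and the x axis of gauge, either way round below 0.2 rad), for 0.1 s.
9. block_5 is tried on the pin by its white tunnel, as far as it goes (x of mid_5 in the frame of gauge between -0.093 and -0.02 m and y of mid_5 in the frame of gauge between -0.008 and 0.008 m and z of mid_5 in the frame of gauge between 0.05 and 0.07 m and angle between the x axis of block_5 and the x axis of gauge, either way round below 0.2 rad), for 0.1 s.
10. block_5 is slid fully home on the pin by its blue tunnel (x of mid_5 in the frame of gauge between -0.037 and -0.02 m and y of mid_5 in the frame of gauge between -0.008 and 0.008 m and z of mid_5 in the frame of gauge between 0.05 and 0.07 m and angle between the y axis of block_5 and the x axis of gauge, either way round below 0.2 rad), for 0.1 s.
At the end, for the whole second after the job is handed in: every block present stands upright (within 0.15 rad), at rest, on the floor of its right tray (underside within 12 mm of the table), its centre within the tray's walls: green for both tunnels passing, yellow for one, red for none (x of block_1 in the frame of tray_yellow between -0.05 and 0.05 m and y of block_1 in the frame of tray_yellow between -0.095 and 0.095 m and z of each of block_1, block_5 in the frame of tray_yellow below 0.012 m and angle between each of block_1, block_2, block_3, block_4, block_5's own z axis and vertical below 0.15 rad and linear speed of each of block_1, block_2, block_3, block_4, block_5 below 0.03 m/s and x of block_2 in the frame of tray_green between -0.05 and 0.05 m and y of block_2 in the frame of tray_green between -0.095 and 0.095 m and z of each of block_2, block_4 in the frame of tray_green below 0.012 m and x of block_3 in the frame of tray_red between -0.05 and 0.05 m and y of block_3 in the frame of tray_red between -0.095 and 0.095 m and z of block_3 in the frame of tray_red below 0.012 m and x of block_4 in the frame of tray_green between -0.05 and 0.05 m and y of block_4 in the frame of tray_green between -0.095 and 0.095 m and x of block_5 in the frame of tray_yellow between -0.05 and 0.05 m and y of block_5 in the frame of tray_yellow between -0.095 and 0.095 m); the robot touches nothing.
It fails at once if a bystander (die, pawn, mug, glue, timer) is moved more than 60 mm (distance of any of die, pawn, mug, glue, timer from where it was at the start of the episode above 0.06 m).
It fails at once if a block is forced against the gauge with more than 60 N (contact force between any of block_1, block_2, block_3, block_4, block_5 and gauge above 60 N).
Of block_1, block_2, block_3, block_4, block_5 only 3 to 4 are there at a start; the rules pass over those that are not, and their reading is None.
At some moment in a run one of block_1, block_2, block_3, block_4, block_5 may be knocked a few centimetres aside while the robot is not near it.
Once in a run the grip may slacken for a moment while it holds something.
It also fails if it takes over 210 s, if anything falls off the work surface, if the arm or the gripper's body presses on something with over 40 N, if the wrist force passes 120 N, or if a joint passes its speed limit or range.

## Robot

A 6-joint arm with a two-finger parallel gripper is mounted at the origin on the work surface. World frame = base frame: x ahead of the robot, y to its left, z up, the work surface at z = 0. Lengths are in m, angles in rad, forces in N, time in s.
With the tool pointing down it reaches from about 0.3 to 0.825 m from the base axis. Payload 5.4 kg.
Tool frame: the origin (TCP) lies at the very end of the fingers, on their centre line; the grasp point (between the pads) lies 19 mm behind it; z points along the fingers, x is the direction in which the jaws open and shut, and the axes are right-handed (so a half turn about z gives the same grasp; the last joint's range is limited). The gripper opens to 92 mm and grips with 3 to 60 N. Pads are 20 mm wide; open, the fingers measure 128 mm over their backs; the gripper's body (75 mm by 189 mm) begins 69 mm behind the grasp point.
Start: joints at [0.96, 0.158, 1.597, -0, 1.386, -0.21], TCP at [0.224, 0.529, 0.215] pointing down, gripper open.
Joint ranges: [-2.91, 2.91], [-0.94, 2.29], [0.18, 2.7], [-1.29, 4.43], [0.17, 2.64], [-3, 3]. Speed limits (rad/s): [2.57, 2.57, 3.14, 3.14, 3.14, 3.14].

## Interface

Orientations are given as a rotation vector (axis times angle).
In Python, from workcell import bot gives the robot as it stands. Calls block until the motion is done:
- bot.goto(position, orientation): joint-space move of the TCP to a pose.
- bot.line_to(position, rot=None, max_speed=0.15): straight line of the TCP; rot=None keeps the orientation; max_speed is the mean speed in m/s.
- bot.set_joints(angles): joint-space move.
- bot.set_gripper(opening, newtons=None): opening from 0.0 (shut) to 1.0 (fully open); newtons is the grip in N (None keeps the last); returns when the fingers have stopped.
- bot.hold(seconds).
- bot.inverse_kinematics(position, orientation): joint angles nearest the present ones, or None.
- bot.read_camera(name): name is "side" or "top" or "wrist"; returns a dict with "pixels" (480x640x3 uint8, blue, green, red), "fx", "fy", "cx", "cy" (pixels), "R" (3x3) and "t" (3): a world point X has camera coordinates R X + t. Camera axes: x right, y down, z forward; pixel columns grow to the right and rows downward; lengths in m; the calibration is good to about 2 mm. A picture is of the moment at which its call begins. There is no depth.
A pose or a line that the arm cannot do raises bot.MotionError and nothing moves.
- bot.job_done(): hands the job in, once; it reports no verdict.
Readings, each from a call of its own:
- bot.current_clock(): time.
- bot.current_joints(): joint angles.
- bot.current_joint_vel(): joint speeds.
- bot.current_effort(): joint torques, N m.
- bot.current_ee_pos(): TCP position.
- bot.current_tool_rot(): TCP orientation.
- bot.current_contact_force(): force on the tool from outside, world axes, zero at the start.
- bot.current_ft_torque(): the same for the moment, N m.
- bot.current_opening(): opening from 0.0 (shut) to 1.0 (fully open).
Only numpy, scipy, OpenCV 4.12 (cv2) and the standard library are available. Lean on these libraries where they do the work, as an engineer would, in place of code of your own. Each camera call takes 0.05 s, during which the arm holds its last target. There are 200 camera calls.

## Working session

There is one attempt and no reset: what is moved stays moved. The work goes in short steps, each a Python script; the robot and the scene stay as the last script left them, time stands still between calls to the robot, and variables do not carry over. Pictures are saved under pics/ and viewed, about 12 in all and at most 16, crops included, and the job is handed in when it is done.

```bash
ls; mkdir -p pics; python3 - <<'E'
from workcell import bot
import cv2
for n in("top","side"):
    c=bot.read_camera(n); cv2.imwrite(f"pics/{n}0.png",c["pixels"]); print(n,c["fx"],c["cx"],c["cy"],c["R"],c["t"])
print(bot.current_clock(),bot.current_tool_rot())
E
```

```text
pics
top 435.0537446324753 313.8799294151245 237.29175565119093 [[-1.31143866e-02 -9.99913730e-01 -7.38270615e-04]
 [-9.91814538e-01  1.31019395e-02 -1.27012837e-01]
 [ 1.27011552e-01 -9.33467920e-04 -9.91900799e-01]] [-0.03590091  0.51273665  1.1560295 ]
side 443.4240090178969 315.2051505684106 239.7905152700773 [[ 0.94016392 -0.34071752  0.00183466]
 [-0.20132339 -0.5598527  -0.80376231]
 [ 0.27488304  0.75529897 -0.59494772]] [-0.49448746  0.14622959  0.89613394]
0.1 [ 2.61869918e+00  1.73440727e+00 -2.42814405e-03]
```

View pics/top0.png

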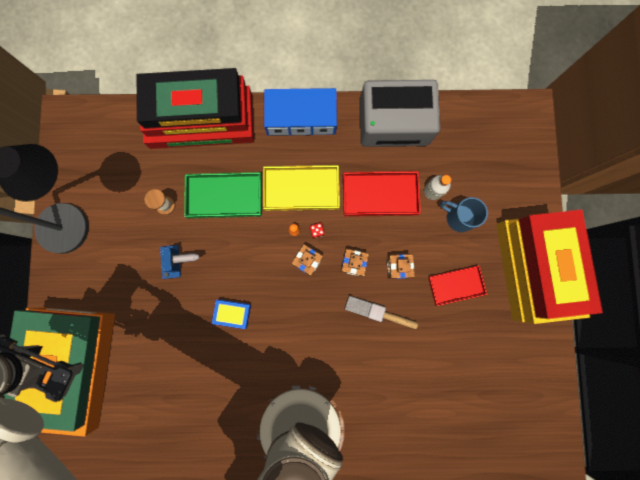

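View pics/side0.png

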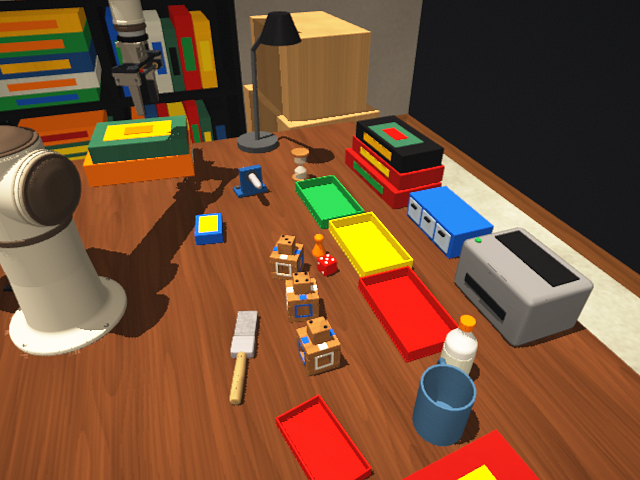

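The top view shows three blocks at (307,259), (355,261) and (401,264). The gauge is at (172,260) with its pin pointing image-right (about -y). The trays are green (223,195), yellow (302,188) and red. There are two red trays: (381,193) is the larger and lines up with the other trays, while (457,285) is the smaller one. I'll take (381,193), confirmed with a crop.

```bash
cat > h.py <<'E'
from workcell import bot
import cv2, numpy as np
from scipy.spatial.transform import Rotation as Ro
def world(c,u,v,z):
    R=np.array(c["R"]);t=np.array(c["t"]);C=-R.T@t
    d=R.T@np.array([(u-c["cx"])/c["fx"],(v-c["cy"])/c["fy"],1]); return C+d*(z-C[2])/d[2]
def proj(c,X):
    p=np.array(c["R"])@np.array(X)+c["t"]; return np.array([c["fx"]*p[0]/p[2]+c["cx"],c["fy"]*p[1]/p[2]+c["cy"]])
def down(a):  # tool z down, tool x at world angle a
    c,s=np.cos(a),np.sin(a)
    return Ro.from_matrix(np.array([[c,s,0],[s,-c,0],[0,0,-1]])).as_rotvec()
E
python3 - <<'E'
from h import *
c=bot.read_camera("top"); im=c["pixels"]
for n,u,v,z in[("b",308,250,.09),("b",356,252,.09),("b",402,256,.09),("tip",200,257,.06),("root",180,259,.06)]: print(n,world(c,u,v,z).round(3))
hsv=cv2.cvtColor(im,cv2.COLOR_BGR2HSV)
for n,lo,hi,roi in[("g",50,75,(180,265,165,220)),("y",22,35,(258,345,160,215)),("r",0,6,(340,422,165,220)),("r2",0,6,(425,490,260,310)),("r",0,6,(340,422,165,220))]:
    m=np.zeros(hsv.shape[:2],np.uint8);x0,x1,y0,y1=roi
    m[y0:y1,x0:x1]=cv2.inRange(hsv,(lo,120,60),(hi,255,255))[y0:y1,x0:x1]
    q=cv2.boxPoints(cv2.minAreaRect(cv2.findNonZero(m))); w=np.array([world(c,*p,.03) for p in q])
    print(n,w.mean(0).round(3),np.linalg.norm(w[1]-w[0]).round(3),np.linalg.norm(w[2]-w[1]).round(3),np.degrees(np.arctan2(*(w[1]-w[0])[[1,0]])).round(1))
cv2.imwrite("pics/c1.png",cv2.resize(im[155:310,150:500],None,fx=2.28,fy=2.28,interpolation=cv2.INTER_CUBIC))
E
```

```text
b [ 0.472 -0.027  0.09 ]
b [ 0.465 -0.151  0.09 ]
b [ 0.453 -0.27   0.09 ]
tip [0.46 0.26 0.06]
root [0.455 0.313 0.06 ]
g [0.635 0.209 0.03 ] 0.212 0.124 -89.3
y [ 0.653 -0.008  0.03 ] 0.214 0.127 -89.5
r [ 0.634 -0.231  0.03 ] 0.215 0.127 -89.6
r2 [ 0.377 -0.428  0.03 ] 0.148 0.083 -78.2
r [ 0.634 -0.231  0.03 ] 0.215 0.127 -89.6
```

View pics/c1.png

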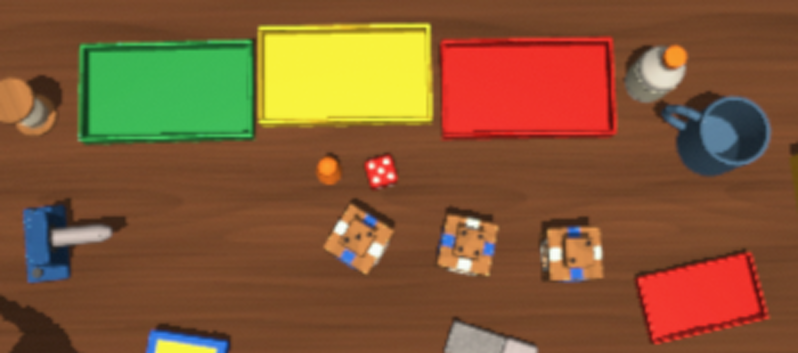

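The crop confirms it: the larger red tray measures 215x127 mm and is in line with the other two, against 148x83 mm for the tilted one. Next I'll look from close by with the wrist camera.

```bash
python3 - <<'E'
from h import *
for i,p in enumerate([(.40,.27,.36),(.40,-.15,.40)]):
    bot.goto(p,down(np.pi/2)); bot.hold(.3); c=bot.read_camera("wrist"); cv2.imwrite(f"pics/w{i}.png",c["pixels"])
    np.save(f"w{i}.npy",c,allow_pickle=True)
    C=-np.array(c["R"]).T@c["t"]; print(C.round(3),np.array(c["R"]).round(2).tolist(),bot.current_joints(),bot.current_clock())
E
```

```text
[0.326 0.271 0.529] [[-0.0, 1.0, 0.0], [0.97, -0.0, 0.26], [0.26, 0.0, -0.97]] [ 3.43498923e-01 -1.39615804e-01  1.61511628e+00  1.82711746e-05
  1.66654243e+00 -1.22802379e+00] 1.8
[ 0.326 -0.149  0.569] [[-0.0, 1.0, 0.0], [0.97, -0.0, 0.26], [0.26, 0.0, -0.97]] [-6.42412046e-01 -2.85033283e-01  1.66057315e+00 -1.33438543e-05
  1.76612338e+00 -2.21398522e+00] 3.7083
```

View pics/w0.png

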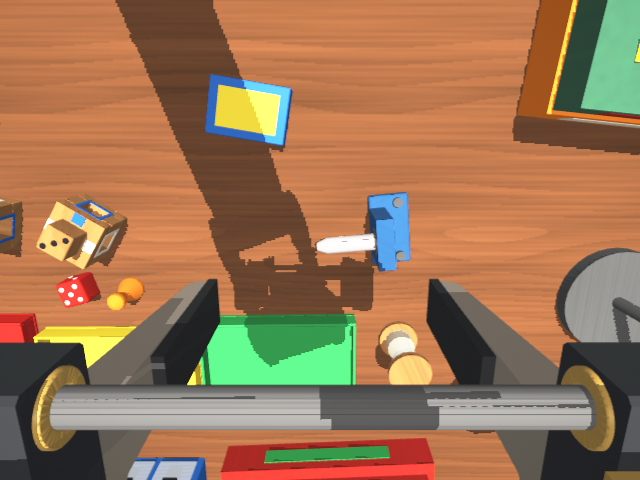

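View pics/w1.png

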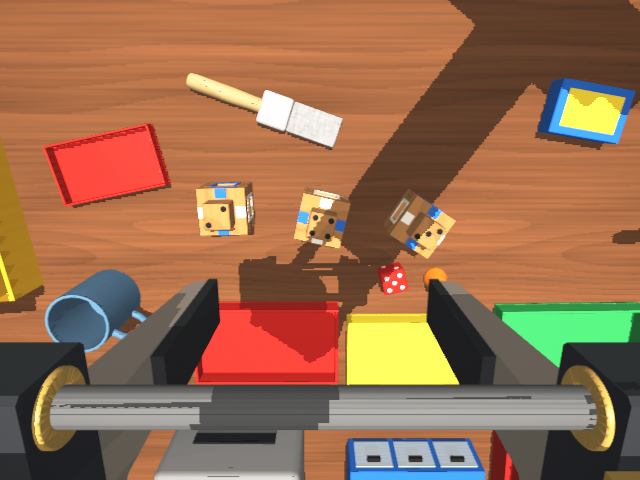

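The wrist view has the gauge pin tip at about (318,246) and its root at (375,243). The blocks are at (225,208), (323,218) and (421,223). I'll enlarge for the pips and edges.

```bash
python3 - <<'E'
from h import *
a=cv2.imread("pics/w1.png")[175:265,185:465]; b=cv2.imread("pics/w0.png")[180:280,300:420]
f=lambda m,k:cv2.resize(m,None,fx=k,fy=k,interpolation=cv2.INTER_CUBIC)
o=np.zeros((252+300,784,3),np.uint8); A=f(a,2.8);o[:252]=A; B=f(b,3);o[252:,:360]=B
cv2.imwrite("pics/c2.png",o)
c=np.load("w0.npy",allow_pickle=True).item()
for n,u,v,z in[("tip",318,246,.06),("pinroot",375,243,.06)]: print(n,world(c,u,v,z).round(4))
E
```

```text
tip [0.4604 0.2657 0.06  ]
pinroot [0.4568 0.3323 0.06  ]
```

View pics/c2.png

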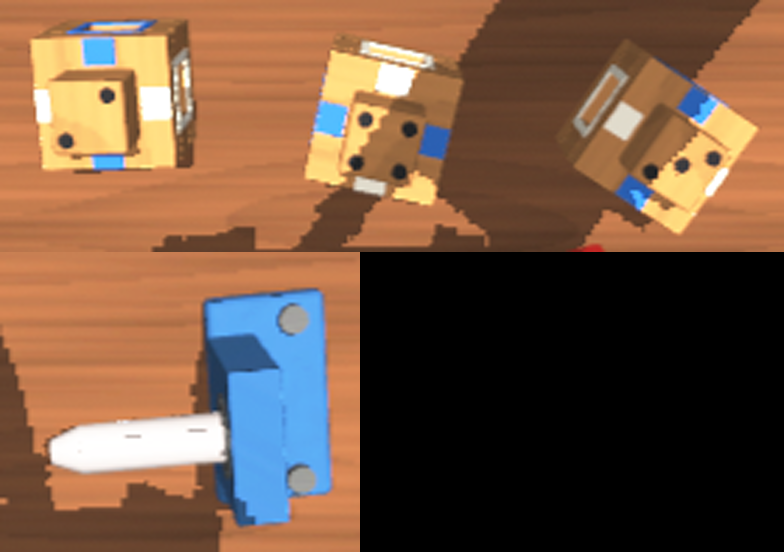

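Pips, left to right in the crop: 2, 4, 3, so blocks 1 and 5 are absent. The pip centroids are (86,118), (383,146) and (682,165) in the crop, and the gauge yaw is about 95°. I'll write the motion helpers and start with block 2, gripping it along both axes so it centres in the hand.

```bash
cat >> h.py <<'E'
c0=np.load("w0.npy",allow_pickle=True).item()
YAW=np.radians(95.1); D=np.array([np.cos(YAW),np.sin(YAW),0]); N=np.array([-D[1],D[0],0])
ROOT=world(c0,374.7,241.5,.06)
d=np.radians
ee=lambda:np.array(bot.current_ee_pos()); F=lambda:np.array(bot.current_contact_force())
def nearest(a):  # jaw angle in deg -> equivalent (mod 180) with joint 6 well in range
    return a
def held(): o=bot.current_opening(); return .30<o<.42
def pick(x,y,a):
    """a: jaw angle (deg) along block y; centres on block x first"""
    bot.set_gripper(.65); b=a-90 if a>0 else a+90
    bot.goto((x,y,.2),down(d(b))); bot.line_to((x,y,.0635))
    bot.set_gripper(0,20); bot.hold(.2); bot.set_gripper(.65)
    bot.line_to((x,y,.10)); bot.goto((x,y,.10),down(d(a))); bot.line_to((x,y,.0635))
    bot.set_gripper(0,30); bot.hold(.2); o=bot.current_opening(); bot.line_to((x,y,.25))
    print("picked",round(o,3),round(bot.current_opening(),3),bot.current_clock())
def gp(xg,z=.0935,lat=0): p=ROOT+D*xg+N*lat; return np.array([p[0],p[1],z])
def stage(jaw,lat=0):
    bot.goto(gp(-.145,.25),down(d(jaw))); bot.line_to(gp(-.145,lat=lat)); bot.hold(.4)
    print("staged",held(),ee().round(4))
def slide(lat=0,z=.0935,stop=7,end=-.024):
    f0=F(); xg=-.13; bot.line_to(gp(xg,z,lat),max_speed=.05)
    while xg<end:
        xg+=.002; bot.line_to(gp(xg,z,lat),max_speed=.04); f=F()-f0
        if abs(f@D)>stop: break
    bot.hold(.3); f=F()-f0; p=ee()-ROOT
    print("stop xg %.4f lat %.4f"%(p@D,p@N),"f along/lat/z",(f@D).round(1),(f@N).round(1),f[2].round(1),"open",round(bot.current_opening(),3),bot.current_clock())
    return p@D
def off(lat=0,z=.0935): bot.line_to(gp(-.145,z,lat),max_speed=.1); print("off",held())
def place(x,y,a=90):
    p=ee(); bot.line_to((p[0],p[1],.25)); bot.goto((x,y,.25),down(d(a))); bot.line_to((x,y,.09)); bot.line_to((x,y,.069),max_speed=.04)
    print("place",held(),F()); bot.set_gripper(.65); bot.line_to((x,y,.25)); print(bot.current_clock())
E
python3 - <<'E'
from h import *
c=np.load("w1.npy",allow_pickle=True).item()
print(ROOT)
for n,u,v in[(2,86.5,118.5),(4,382.7,146),(3,682,165)]: print(n,world(c,185+u/2.8,175+v/2.8,.09).round(4))
x,y,_=world(c,185+86.5/2.8,175+118.5/2.8,.09)
pick(x,y,3)
if held():
    stage(5.1)
    c=bot.read_camera("wrist"); cv2.imwrite("pics/w2.png",c["pixels"])
    c=bot.read_camera("side"); cv2.imwrite("pics/s2.png",cv2.resize(c["pixels"][120:280,180:380],None,fx=3,fy=3))
E
```

```text
[0.45494244 0.3318442  0.06      ]
2 [ 0.429  -0.2741  0.09  ]
4 [ 0.4408 -0.1499  0.09  ]
3 [ 0.4491 -0.0231  0.09  ]
picked 0.348 0.348 13.4833
staged True [0.468  0.1875 0.0937]
```

View pics/s2.png

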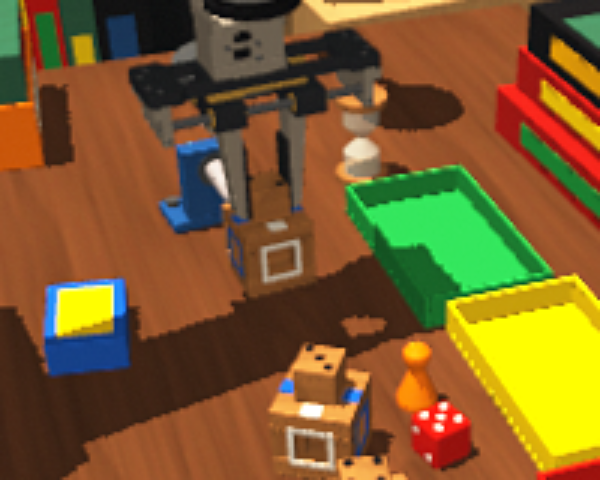

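Block 2 is in the gripper at opening 0.348 (32 mm), upright, with the white frame facing along the pin. Slide it on.

```bash
python3 - <<'E'
from h import *
slide(stop=6)
c=bot.read_camera("side"); cv2.imwrite("pics/s3.png",cv2.resize(c["pixels"][120:280,180:380],None,fx=3,fy=3))
E
```

```text
stop xg -0.0299 lat -0.0001 f along/lat/z -8.3 0.8 2.3 open 0.348 30.3667
```

View pics/s3.png

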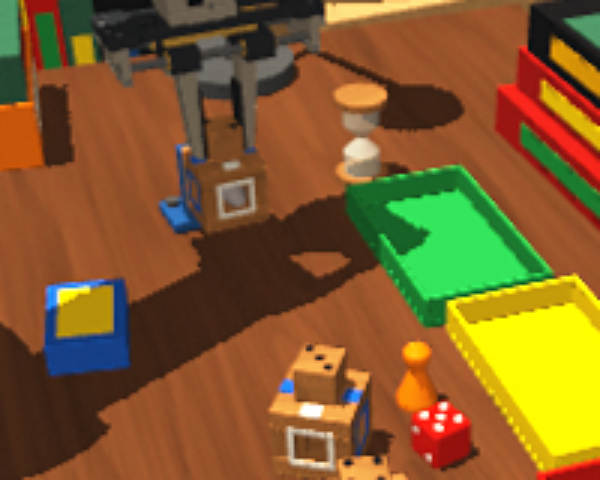

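It stopped fully home at xg = -29.9 mm with 8 N, and the pin shows inside the white frame. Now draw it off, quarter turn, try blue, then the green tray, with coarser steps in the free stretches.

```bash
sed -i 's/        xg+=.002;/        xg+=.002 if xg<-.08 and xg>-.096 or xg>-.037 else .005;/' h.py
python3 - <<'E'
from h import *
off(); bot.goto(gp(-.145),down(d(95.1))); bot.hold(.3); print(held())
if held():
    x=slide(stop=6)
    if x>-.036:
        off(); place(.635,.209+.05)
bot.goto((.40,-.12,.40),down(np.pi/2)); bot.hold(.2)
c=bot.read_camera("wrist"); np.save("w3.npy",c,allow_pickle=True); cv2.imwrite("pics/w3.png",cv2.resize(c["pixels"][150:350,150:550],None,fx=2,fy=2,interpolation=cv2.INTER_CUBIC))
E
```

```text
off True
True
stop xg -0.0309 lat -0.0002 f along/lat/z -11.3 0.2 3.7 open 0.342 41.3333
off True
place True [-0.13971805  0.88712053 -2.74989503]
48.4333
```

View pics/w3.png

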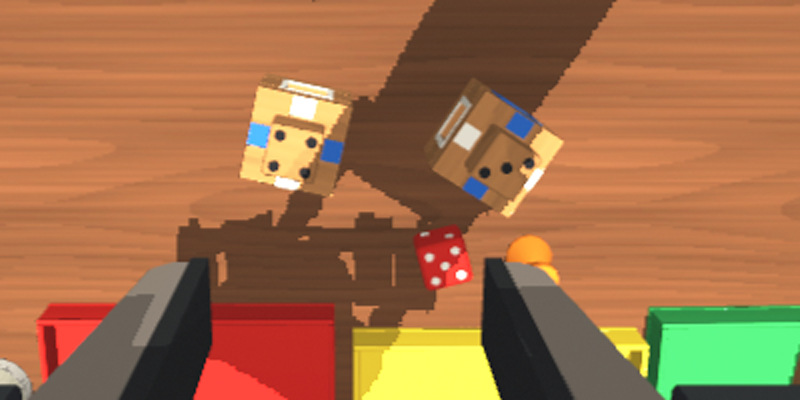

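Block 2's blue tunnel went home and the block is in the green tray. Blocks 3 (pips at 507,168) and 4 (at 292,155) are still where they were. Now block 3.

```bash
python3 - <<'E'
from h import *
c=np.load("w3.npy",allow_pickle=True).item()
x,y,_=world(c,150+507/2,150+168/2,.09); print(x,y)
pick(x,y,-34)
if held():
    stage(5.1); 
    x=slide(stop=5)
    c=bot.read_camera("side"); cv2.imwrite("pics/s4.png",cv2.resize(c["pixels"][120:280,180:380],None,fx=3,fy=3))
E
```

```text
0.4491032684891584 -0.022880293685244024
picked 0.343 0.345 58.1917
staged True [0.468  0.1875 0.0937]
stop xg -0.0841 lat -0.0006 f along/lat/z -6.0 -3.0 -0.5 open 0.349 64.8083
```

View pics/s4.png

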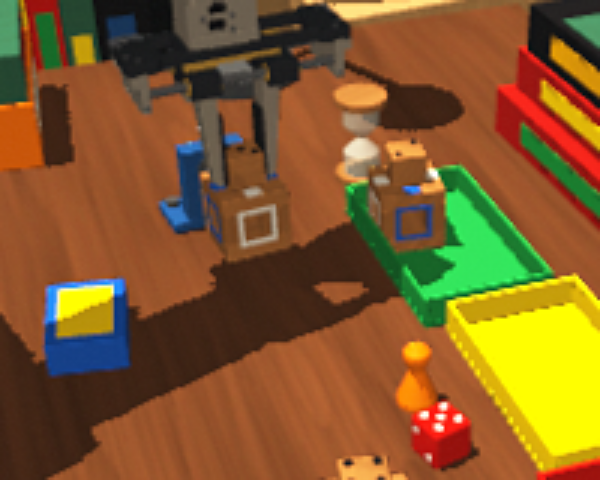

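Block 3's white tunnel is blocked at xg = -84 mm, which is the swollen stop, and only 6 N was applied. Now its blue tunnel, then the tray.

```bash
python3 - <<'E'
from h import *
off(); bot.goto(gp(-.145),down(d(95.1))); bot.hold(.3); print(held())
if held():
    x=slide(stop=5)
    if -.093<x<-.07:
        off(); place(.634,-.231)
bot.goto((.40,-.12,.40),down(np.pi/2)); bot.hold(.2)
c=bot.read_camera("wrist"); np.save("w4.npy",c,allow_pickle=True); cv2.imwrite("pics/w4.png",cv2.resize(c["pixels"][150:350,150:550],None,fx=2,fy=2,interpolation=cv2.INTER_CUBIC))
E
```

```text
off True
True
stop xg -0.0849 lat 0.0001 f along/lat/z -9.4 0.7 1.2 open 0.346 71.5
off True
place True [ 0.03202934  0.19693019 -0.23159103]
78.9417
```

View pics/w4.png

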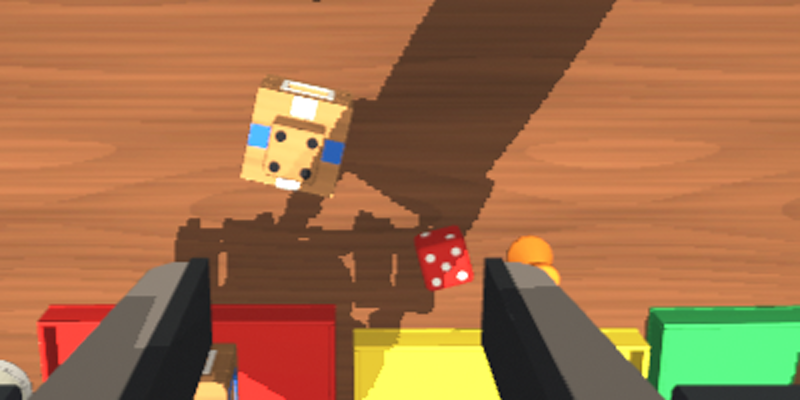

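Both of block 3's tunnels stopped, and it is in the red tray. Block 4 hasn't moved (pip centre 293,154.5). Run block 4.

```bash
python3 - <<'E'
from h import *
c=np.load("w4.npy",allow_pickle=True).item()
x,y,_=world(c,150+293/2,150+154.5/2,.09); print(x,y)
pick(x,y,77)
# jaw along block y = lateral of gauge: 5.1 or 185.1 (mod 180)
if held():
    stage(5.1); x=slide(stop=6)
    c=bot.read_camera("side"); cv2.imwrite("pics/s5.png",cv2.resize(c["pixels"][120:320,180:430],None,fx=2.5,fy=2.5))
E
```

```text
0.4404465433852807 -0.1500746186276163
picked 0.346 0.349 88.8
staged True [0.468  0.1874 0.0937]
stop xg -0.0301 lat -0.0001 f along/lat/z -10.4 2.0 2.1 open 0.349 100.025
```

View pics/s5.png

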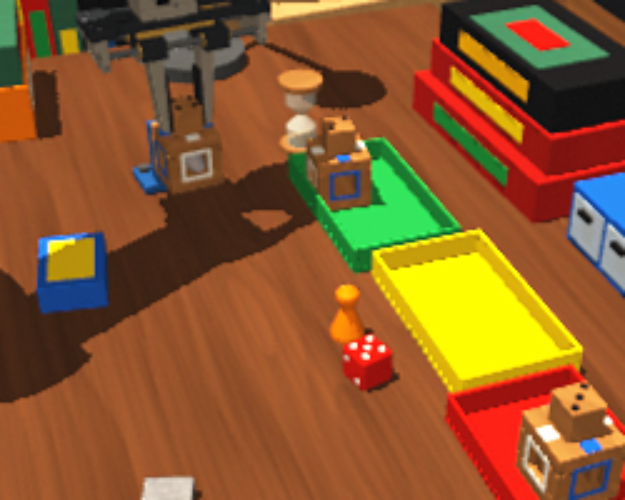

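Block 4's white tunnel is home at -30.1 mm. Block 2 sits close to the near wall of the green tray, so I'll check that after the blue trial and before placing block 4.

```bash
python3 - <<'E'
from h import *
off(); bot.goto(gp(-.145),down(d(95.1))); bot.hold(.3); print(held())
x=slide(stop=6) if held() else None
if x and x>-.036: off(); print(held())
c=bot.read_camera("side"); t=bot.read_camera("top")
print("exp block2 base corners side",[proj(c,(.635+a,.259+b,.004)).round() for a,b in((-.03,-.03),(.03,-.03),(-.03,.03))],"stud top",proj(c,(.635,.259,.094)).round(), proj(t,(.635,.259,.094)).round())
k=lambda m,f:cv2.resize(m,None,fx=f,fy=f,interpolation=cv2.INTER_CUBIC)
A=k(c["pixels"][140:260,270:390],3.3);B=k(t["pixels"][150:250,170:270],3.96)
cv2.imwrite("pics/c6.png",np.hstack([A,B]))
E
```

```text
off True
True
stop xg -0.0305 lat -0.0002 f along/lat/z -10.5 0.3 3.5 open 0.343 110.9917
off True
True
exp block2 base corners side [array([314., 201.]), array([334., 198.]), array([307., 191.])] stud top [320. 166.] [198. 189.]
```

View pics/c6.png

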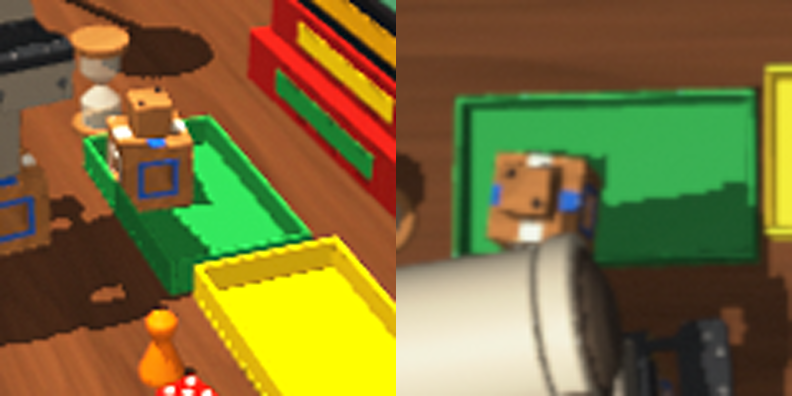

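Block 4's blue tunnel is home at -30.5 mm. Block 2 stands upright in the green tray about 2 cm nearer than where I put it, so it was probably the knocked block, but it is still well inside. I'll put block 4 in the free end, nudged away from it.

```bash
python3 - <<'E'
from h import *
place(.635,.147); p=ee(); bot.line_to((p[0],p[1],.3)); bot.set_joints([-1.2,-.2,1.6,0,1.6,0]); bot.hold(.5)
t=bot.read_camera("top"); s=bot.read_camera("side")
k=lambda m,f:cv2.resize(m,None,fx=f,fy=f,interpolation=cv2.INTER_CUBIC)
A=k(t["pixels"][150:290,140:500],2.2); B=k(s["pixels"][130:370,280:490],1.2)
o=np.zeros((600,800,3),np.uint8); o[:A.shape[0],:A.shape[1]]=A; o[308:308+B.shape[0],:B.shape[1]]=B
cv2.imwrite("pics/c7.png",o); print(ee(),bot.current_clock(),F())
for P in((.635,.147),(.634,-.231),(.635,.259)): print("exp crop px",((proj(t,(*P,.094))-[140,150])*2.2).round())
E
```

```text
place True [ 0.58919339  0.24959924 -0.91795061]
118.1583
[ 0.28879388 -0.41185595  0.39837021] 121.6 [-0.17659355  0.21006299  0.94452573]
exp crop px [222.  86.]
exp crop px [539.  82.]
exp crop px [129.  87.]
```

View pics/c7.png

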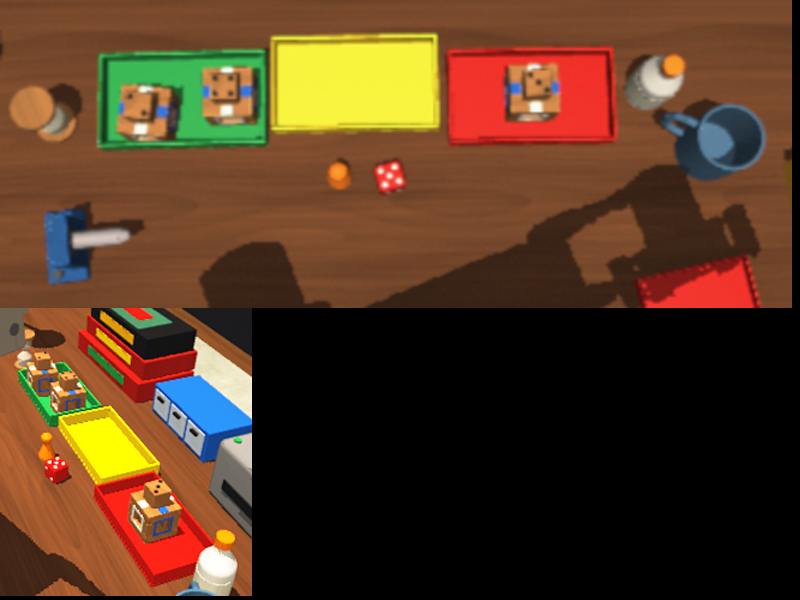

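All three blocks are in their trays and the bystanders haven't moved. I'll check block 2 close up, with the wireframe of an upright block drawn over it, to be sure it isn't resting on the wall.

```bash
python3 - <<'E'
from h import *
from scipy.optimize import minimize
bot.goto((.545,.247,.36),down(np.pi/2)); bot.hold(.3); c=bot.read_camera("wrist"); im=c["pixels"].copy()
np.save("w5.npy",c,allow_pickle=True)
Z=[(.03,.064,(0,255,255)),(.016,.094,(255,0,255)),(.03,.004,(0,0,0))]
a=np.radians(-8)
R=np.array([[np.cos(a),-np.sin(a)],[np.sin(a),np.cos(a)]])
for h,z,col in Z:
    P=[proj(c,(*(np.array([.616,.247])+R@np.array(q)*h),z)) for q in((1,1),(1,-1),(-1,-1),(-1,1))]
    cv2.polylines(im,[np.int32(np.round(P))],True,col,1)
u,v=map(int,proj(c,(.616,.247,.06))); print(u,v)
y0=max(0,v-90);x0=max(0,u-120)
cv2.imwrite("pics/c8.png",np.hstack([cv2.resize(m[y0:y0+180,x0:x0+160],None,fx=2.5,fy=2.5,interpolation=cv2.INTER_CUBIC) for m in(c["pixels"],im)])); print(x0,y0,bot.current_clock())
E
```

```text
322 254
202 164 124.45
```

View pics/c8.png

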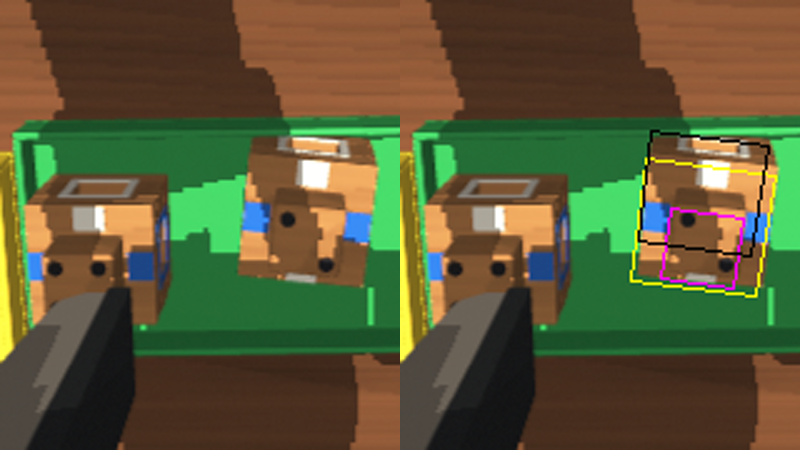

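The outline matches an upright block to about 3 mm. Stud and body centres line up to within about 0.07 rad of tilt, and the block sits on the floor inside the near wall. Hand in.

```bash
python3 - <<'E'
from h import *
p=ee(); bot.line_to((p[0]-.05,p[1],.40)); bot.hold(.5); print(bot.current_clock()); bot.job_done()
E
```

```text
125.525
the job is handed in; nothing more can be done
```

Blocks 2, 3 and 4 were on the counter (1 and 5 were absent). I gauged them in pip order and handed the job in at about 125 s of the 210 s; no verdict was reported.

| Block | White tunnel stopped at | Blue tunnel stopped at | Result | Tray |
|---|---|---|---|---|
| 2 | -29.9 mm (home) | -30.9 mm (home) | both pass | green |
| 3 | -84 mm (blocked) | -85 mm (blocked) | neither passes | red, the larger of the two |
| 4 | -30.1 mm (home) | -30.5 mm (home) | both pass | green |

The wrist force when each trial stopped never read above about 11 N.

- **Final checks:** the last pictures show all three blocks upright in their trays. The die, pawn, mug, glue bottle and timer looked unmoved, judged by eye only.
- **Discrepancy:** block 2 turned up about 2 cm from where I put it, probably the random knock. It stands close to the green tray's near wall and turned about 8°. Its tilt looked about 0.07 rad at most, within reading error, so I left it there.

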